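# Rock the seesaw gate of the ball sorter and feed the balls down the other chute

## Robot

A 6-joint arm with a two-finger parallel gripper is mounted at the origin on a cart in front of the work surface, level with it; the furniture and walls round the work are solid. World frame = base frame: x ahead of the robot, y to its left, z up, the work surface at z = 0. Lengths are in m, angles in rad, forces in N, time in s.
With the tool pointing down it reaches from about 0.375 to 0.925 m from the base axis. Payload 5.7 kg.
Tool frame: the origin (TCP) lies midway between the tips of the shut fingers; the grasp point (between the pads) lies 19 mm behind it; z points along the fingers, x is the direction in which the jaws open and shut, and the axes are right-handed (so a half turn about z gives the same grasp; the last joint's range is limited). The gripper opens to 85 mm and grips with 20 to 120 N. Pads are 22 mm wide; open, the fingers measure 114 mm over their backs; the gripper's body (76 mm by 85 mm) begins 54 mm behind the grasp point. The pads swing forward as they close: fully open they stand 13 mm farther back than shut.
Start: joints at [1.005, 0.359, 1.51, -0, 1.272, -0.115], TCP at [0.261, 0.54, 0.196] pointing down, gripper open.
Joint ranges: [-2.97, 2.97], [-1.01, 2.36], [0.21, 2.38], [-0.96, 4.11], [0.2, 2.71], [-2.98, 2.98]. Speed limits (rad/s): [2.39, 2.39, 3.14, 3.14, 3.14, 3.14].

## Interface

Orientations are given as a unit quaternion [x, y, z, w].
In Python, from station import status, eyes, arm, search_frame, outline_of, landmark_of gives the robot as it stands. The module is installed in compiled form; this text tells all that it offers.
- The arm moves only by the tool move_arm, never from a script. Its argument "moves" is one flat list of numbers, 7 for each row, row after row: the shift along the tool's x, y, z in cm, then the turn, a rotation vector about the tool's x, y, z in rad, then the opening, from 0 (shut) to 1 (fully open). A call has 1 to 20 rows; each row is the pose to reach, as a shift and turn from the pose measured when the call began, along the tool's axes at that moment; what a row does not reach only later rows make up. A row lasts 1/10 s, in which the tool goes at most 50 mm and 8.59 degrees, less where a joint would pass 70% of its speed; a pose out of reach is approached as far as the arm can. A call with a gripper value outside its range is refused whole. The fingers move at their own pace and stop on an object; "squeeze" is the grip in N (left out, the last holds). Time passes only in rows, so rows that repeat a pose let the fingers close. It gives the time, the measured TCP pose, the force and the opening at its end, in the units of the state.
- status.get_state(): the state, without advancing time (a new reading comes with each control period).
- eyes.snapshot(name): name is "side" or "top"; returns a dict with "image" (400x640x3 uint8, red, green, blue), "mtx" (3x3 intrinsics, pixels), "world_from_camera" (4x4, takes a point from camera to world coordinates). Camera axes: x right, y down, z forward; pixel columns grow to the right and rows downward; lengths in m; the calibration is good to about 2 mm. A picture is of the moment at which its call begins. There is no depth.
- arm.sign_off(): hands the job in, once; it reports no verdict.
Trained networks look in a picture, given as the dict that the camera call returned (one of the last four; its "shot" number tells which), for a name from the list of things; names that differ only in an ending like _2 or _b are one class to them, and where a whole thing is asked for, a point or a joint stands for the part that bears it (a point fixed in the world has none). Each returns a list of dicts, best first, with "p" (0 to 1); they miss things now and then, are a little off and sometimes report something else, mostly with a low value. They report only what shows in the picture. A call takes as long as a camera call.
- search_frame(picture, thing): "position" ([row, column] in pixels, amid what is visible of it).
- outline_of(picture, thing): "mask" (400x640 bool, what is visible of it) and "position" ([row, column] in pixels, amid what is visible of it).
- landmark_of(picture, thing): "position" ([row, column] in pixels: a listed point, or the origin of a listed thing).
The state is a dict: "time_s": time; "q": joint angles; "dq": joint speeds; "joint_torque": joint torques, N m; "tcp_pos": TCP position; "orientation": TCP orientation; "contact_force": force on the tool from outside, world axes, zero at the start; "torque": the same for the moment, N m; "opening": finger opening in m.
Only numpy, scipy, OpenCV 4.12 (cv2) and the standard library are available. Lean on these libraries where they do the work, as an engineer would, in place of code of your own. Each camera call takes 0.05 s, during which the arm holds its last target.

## Task

The seesaw gate of the ball sorter leans towards one of its two chutes. With a fingertip, press down the tab at the gate's raised end until the gate rocks over its pivot and leans fully towards the other chute; only then push the rear steel ball along the feed rails so that both balls roll off the rails by themselves, over the gate and down into that other chute. Only press and push: pick nothing up, do not touch the balls once they have left the rails, and leave the stopper, the small aluminium cup and the dropper bottle beside the sorter where they stand.

Things in the scene. Friction and masses are not known exactly. Their poses are not given: they have to be found in the camera images.
- sorter: Ball sorter, fixed: T-shaped plywood base (x -133 to 40, y -160 to 160 mm) with two grey chutes, a seesaw gate and steel feed rails. Origin on the table under the middle of the gate's pivot; z up. x: level, along the rails, the way the balls are pushed. y: along the gate, from chute_b (led to at the start) to chute_a. Highest part: the gate's top weight, 147 mm up.
- rail_rear (a point): Rear end of the feed rails, midway between their tops; sorter frame x = -122, y = 0, 121 mm up. The rails are two 6 mm steel bars 16 mm apart, along x at y = 0. Their tops are 118 mm up where the balls rest (x = -107 to -68 mm). The space behind this end, x under -130 mm, is free.
- rail_crest (a point): Midway between the rail tops at their low crest in front of the balls; sorter frame x = -54, y = 0, 120 mm up. A ball whose centre is pushed past the crest rolls on by itself: the rails slope down to their front end (x = -22 mm, 112 mm up) above the middle of the gate.
- gate (a joint): Tilt of the gate (rad), an aluminium trough 166 mm long, 36 mm wide, on a level pivot along x, 85 mm up. Start: on its stop at about -0.22, +y end raised, leading to chute_b. Other stop +0.22: +y end down, leading to chute_a. Top-heavy: pressed past level it falls to the other stop and stays. Pressing takes under 2 N.
- tab_a (a point): Top centre of the black press tab (44 mm along x, 34 mm along y, 6 mm thick) at the gate's +y end, raised at the start, about 128 mm above the table; pressed fully down it is at about 100 mm. Sticks out to +x of the trough; about x = +42, y = +65 mm in the sorter frame.
- tab_b (a point): Top centre of the same kind of tab at the gate's -y end, low at the start (about 100 mm above the table); about x = +42, y = -65 mm in the sorter frame.
- chute_a (a point): Point on the floor of the chute at the sorter's +y end, which the gate does not lead to at the start; the balls must end in it. Sorter frame x = 0, y = +135, 36 mm up, near its closed end. The chute is 44 mm wide inside, slopes down away from the gate and holds both balls.
- chute_b (a point): The like point (x = 0, y = -135, 36 mm up) of the chute at the -y end, which the gate leads to at the start; no ball may go there.
- ball_front_center (a point): Centre of the front smooth steel ball, 24 mm in diameter, about 55 g, loose on the feed rails at about x = -74 mm in the sorter frame, centre 128 mm above the table.
- ball_rear_center (a point): Centre of the rear steel ball, the same, close behind the front one at about x = -99 mm, centre 128 mm above the table. Pushing it along +x at its centre's height moves both.
- stopper: Red rubber stopper, 27 mm wide, 26 mm tall, loose on the table beside the rails. Origin: centre of its underside. Bystander.
- alu_cup: Small aluminium tealight cup, 39 mm wide, 16 mm tall, loose on the table beside the rails. Origin: centre of its underside. Bystander.
- dropper: Brown dropper bottle with a black cap, 33 mm wide, 98 mm tall, loose on the table beyond the gate. Origin: centre of its underside. Bystander.

How it is judged:
On the way, in this order (a step that is already met when the one before it is completed fails the run):
1. the gate is rocked over to the other chute while both balls still wait on the rails (value of joint gate above 0.17 rad and x of each of ball_front_center, ball_rear_center in the frame of sorter below -0.06 m), for 0.2 s.
2. both balls have rolled down the other chute (y of ball_front_center in the frame of sorter between 0.092 and 0.16 m and x of ball_front_center in the frame of sorter between -0.03 and 0.03 m and height (world z) of each of ball_front_center, ball_rear_center below 0.09 m and y of ball_rear_center in the frame of sorter between 0.092 and 0.16 m and x of ball_rear_center in the frame of sorter between -0.03 and 0.03 m), for 0.2 s.
At the end, for the whole second after the job is handed in: The gate leans to chute_a (joint above 0.17 rad) and the centres of both balls are inside chute_a: 92 to 160 mm along the sorter's y, within 30 mm of its x = 0, under 90 mm high (all of step 2 and value of joint gate above 0.17 rad); the robot touches nothing.
It fails at once if a ball is lifted (centre more than 147 mm above the table) (height (world z) of any of ball_front_center, ball_rear_center above 0.147 m).
It fails at once if a ball goes down the chute that the gate led to at the start (y of any of ball_front_center, ball_rear_center in the frame of sorter below -0.09 m).
It fails at once if a ball leaves the rails sideways, or falls off the sorter ((x of ball_front_center in the frame of sorter below -0.03 m and (y of ball_front_center in the frame of sorter above 0.02 m or y of ball_front_center in the frame of sorter below -0.02 m)) or (x of ball_rear_center in the frame of sorter below -0.03 m and (y of ball_rear_center in the frame of sorter above 0.02 m or y of ball_rear_center in the frame of sorter below -0.02 m)) or height (world z) of any of ball_front_center, ball_rear_center below 0.025 m).
It fails at once if the fingers touch a ball after it has left the rails ((x of ball_front_center in the frame of sorter above -0.015 m and contact force between the fingers and ball_front above 0.3 N) or (x of ball_rear_center in the frame of sorter above -0.015 m and contact force between the fingers and ball_rear above 0.3 N)).
It fails at once if a bystander is moved by more than 15 mm (distance of any of stopper, alu_cup, dropper from where it was at the start of the episode above 0.015 m).
It also fails if it takes over 42 s, if anything falls off the work surface, if the arm or the gripper's body presses on something with over 40 N, if the wrist force passes 120 N, or if a joint passes its speed limit or range.

## Working session

There is one attempt and no reset: what is moved stays moved. The work goes in short steps, Python scripts to look and compute and a tool call to move; the robot and the scene stay as the last step left them, time stands still between calls to the robot, and variables do not carry over. Pictures are saved under pics/ and viewed, and the job is handed in when it is done.

Besides the shell and the picture viewer there is one more tool, called by a JSON object that holds its "fn" and its "kwargs". move_arm: Moves the arm, as the interface text tells. Its arguments: {"type":"object","properties":{"moves":{"type":"array"},"squeeze":{"type":"number"}},"required":["moves"]}

```bash
mkdir -p pics; cat > h.py <<'E'
import numpy as np,cv2
from station import status, eyes, arm, search_frame, outline_of, landmark_of
def snap(n,f):
    s=eyes.snapshot(n); cv2.imwrite('pics/'+f,s['image'][:,:,::-1]); return s
def ray(s,rc):
    K=s['mtx'];T=s['world_from_camera']
    d=T[:3,:3]@np.linalg.solve(K,[rc[1],rc[0],1.]);return T[:3,3],d/np.linalg.norm(d)
def atz(s,rc,z):
    o,d=ray(s,rc);return o+d*(z-o[2])/d[2]
def tri(rs):
    A=0;b=0
    for o,d in rs:
        P=np.eye(3)-np.outer(d,d);A=A+P;b=b+P@o
    return np.linalg.solve(A,b)
def proj(s,p):
    T=np.linalg.inv(s['world_from_camera']);c=s['mtx']@(T[:3,:3]@p+T[:3,3]);return c[1]/c[2],c[0]/c[2]
E
python3 - <<'E'
from h import *
a=snap('side','s0.png');b=snap('top','t0.png')
H=dict(rail_rear=.121,rail_crest=.120,tab_a=.128,tab_b=.1,chute_a=.036,chute_b=.036,ball_front_center=.128,ball_rear_center=.128,stopper=0,alu_cup=0,dropper=0,sorter=0)
for n,z in H.items():
    o=[]
    for s in(a,b):
        for r in landmark_of(s,n)[:2]: o.append((round(r['p'],2),np.round(r['position'],0),np.round(atz(s,r['position'],z)*1000)))
    print(n,*o)
print(status.get_state())
for s in(a,b):print(s['world_from_camera'][:3,3])
E
```

```text
rail_rear (0.89, array([240., 299.]), array([ 514., -144.,  121.])) (0.61, array([201., 255.]), array([ 511., -154.,  121.]))
rail_crest (0.55, array([219., 318.]), array([ 515., -208.,  120.])) (0.9, array([193., 283.]), array([ 528., -211.,  120.]))
tab_a (0.6, array([204., 367.]), array([ 457., -282.,  128.])) (0.63, array([226., 332.]), array([ 464., -314.,  128.])) (0.6, array([160., 325.]), array([ 598., -297.,  128.]))
tab_b (0.6, array([204., 367.]), array([ 472., -318.,  100.])) (0.63, array([226., 332.]), array([ 464., -316.,  100.])) (0.6, array([160., 325.]), array([ 603., -299.,  100.]))
chute_a (0.83, array([218., 256.]), array([ 677., -245.,   36.])) (0.69, array([249., 396.]), array([ 399., -299.,   36.])) (0.57, array([141., 302.]), array([ 660., -246.,   36.])) (0.56, array([256., 318.]), array([ 396., -291.,   36.]))
chute_b (0.83, array([218., 256.]), array([ 677., -245.,   36.])) (0.69, array([249., 396.]), array([ 399., -299.,   36.])) (0.57, array([141., 302.]), array([ 660., -246.,   36.])) (0.56, array([256., 318.]), array([ 396., -291.,   36.]))
ball_front_c
[... 879 characters left out ...]
4e+00, -1.59995568e-05,
        1.27253891e+00, -1.15135951e-01]), 'dq': array([ 4.44394238e-05, -8.40390428e-04,  2.01868842e-03,  1.48613681e-03,
        3.63936092e-04, -9.91130215e-06]), 'joint_torque': array([-1.33172583e-03, -5.27612221e+01, -2.79035747e+01, -4.77544090e-04,
        1.82331081e-03,  2.19317462e-05]), 'tcp_pos': array([0.26139998, 0.54000711, 0.1959699 ]), 'orientation': array([ 8.47247267e-01,  5.31198704e-01, -6.07514214e-05,  3.74342846e-05]), 'contact_force': array([-0.10250205,  0.44544717,  1.44927453]), 'torque': array([-0.0225206 , -0.00863415,  0.0422245 ]), 'opening': 0.08519056125120872}
[0.20110138 0.35339765 0.61653478]
[ 0.4397509  -0.25783951  0.96929857]
```

```bash
python3 - <<'E'
import cv2
for n in('s0','t0'):
    i=cv2.imread(f'pics/{n}.png');cv2.imwrite(f'pics/{n}c.png',cv2.resize(i[110:330,200:460],None,fx=3,fy=3,interpolation=cv2.INTER_CUBIC)[:600,:780])
E
```

```text
(no output)
```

View pics/s0c.png

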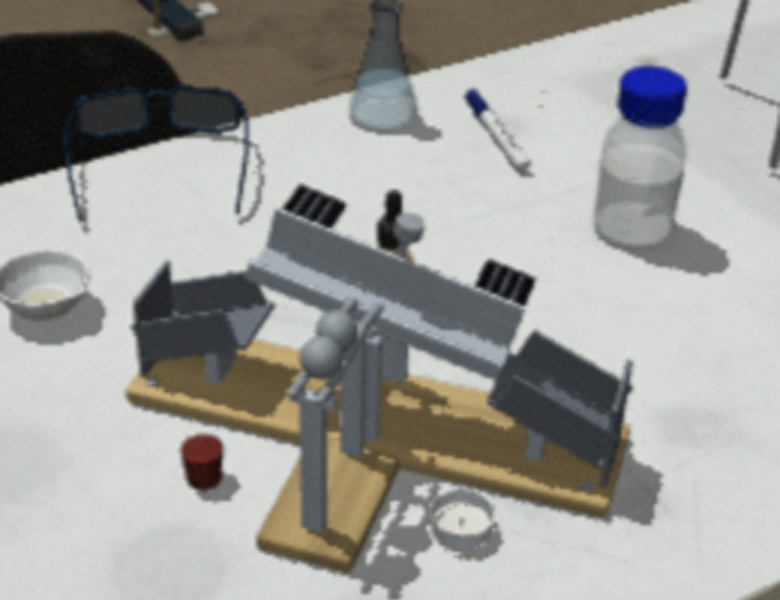

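View pics/t0c.png

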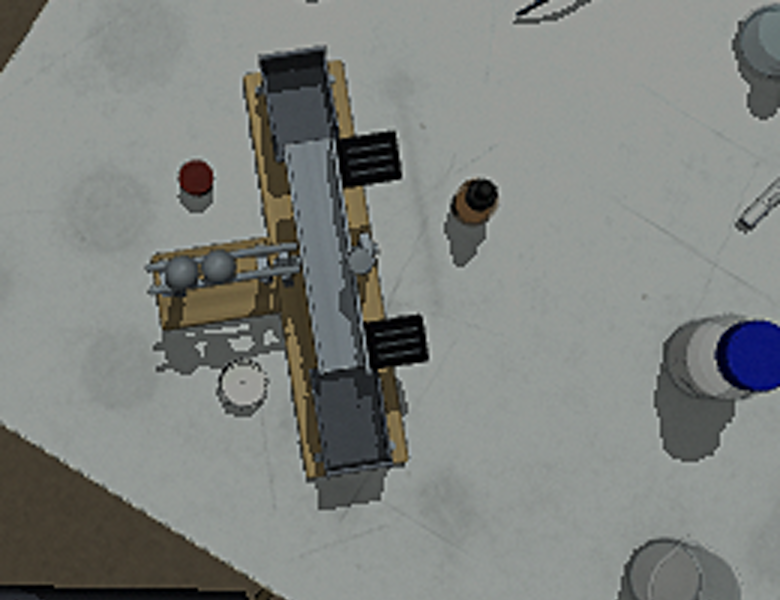

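View pics/t0.png

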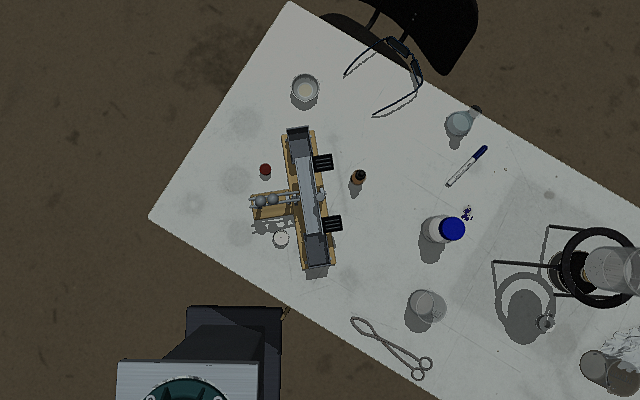

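```bash
cat >> h.py <<'E'
import json,os
if os.path.exists('pose.json'):
    PX,PY,PT=json.load(open('pose.json'))
def W(p,q=None):
    x,y,t=q if q is not None else (PX,PY,PT)
    c,s=np.cos(t),np.sin(t);return np.array([x+c*p[0]-s*p[1],y+s*p[0]+c*p[1],p[2]])
E
python3 - <<'E'
from h import *
from scipy.optimize import least_squares
a=eyes.snapshot('side');b=eyes.snapshot('top')
M={'rr':(-.122,0,.121),'rc':(-.054,0,.12),'ta':(.042,.065,.128),'tb':(.042,-.065,.1),'ca':(0,.135,.036),'cb':(0,-.135,.036),'o':(0,0,0),'bf':(-.074,0,.128),'br':(-.099,0,.128)}
A={'rr':(240,299),'rc':(219,318),'ta':(178,304),'tb':(204,367),'ca':(218,256),'cb':(249,396),'o':(252,325),'bf':(218,311),'br':(229,307)}
B={'rr':(201,255),'rc':(193,283),'ta':(162,324),'tb':(223.7,332),'ca':(141,302),'cb':(256,318),'o':(197,309),'bf':(198.7,272.7),'br':(200.7,260.5)}
def f(q):
    return np.concatenate([np.array(proj(s,W(M[k],q)))-D[k] for s,D in((a,A),(b,B)) for k in D])
r=least_squares(f,[.53,-.265,-1.45],loss='soft_l1',x_scale=[.01,.01,.05])
print(r.x);res=f(r.x).reshape(-1,2)
for i,k in enumerate(list(A)+list(B)):print(k,res[i].round(1))
json.dump(list(r.x),open('pose.json','w'))
for k in M:print(k,W(M[k],r.x).round(4))
E
```

```text
[ 0.52900936 -0.26541728 -1.41512635]
rr [0.3 2.4]
rc [-2.1 -1.5]
ta [-0.6 -1.3]
tb [0.1 0.5]
ca [2.  6.4]
cb [ 4.2 -0.5]
o [-1.9  0.9]
bf [1.9 1.3]
br [-0.4 -0.3]
rr [ 0.1 -4.7]
rc [3.9 0.1]
ta [-2.5  1. ]
tb [-1.4  0.6]
ca [-1.5 -1.1]
cb [ 0.6 -1.6]
o [ 1.8 -0.6]
bf [-0.9  0.5]
br [-1.4  0.6]
rr [ 0.5101 -0.1449  0.121 ]
rc [ 0.5206 -0.2121  0.12  ]
ta [ 0.5997 -0.2968  0.128 ]
tb [ 0.4713 -0.317   0.1   ]
ca [ 0.6624 -0.2445  0.036 ]
cb [ 0.3956 -0.2863  0.036 ]
o [ 0.529  -0.2654  0.    ]
bf [ 0.5175 -0.1923  0.128 ]
br [ 0.5137 -0.1676  0.128 ]
```

```bash
cat > ov.py <<'E'
from h import *
def ov(s,f,x0,y0,w,h,k,q=None,g=-.22):
    im=cv2.resize(s['image'][y0:y0+h,x0:x0+w,::-1],None,fx=k,fy=k,interpolation=cv2.INTER_CUBIC).copy()
    def L(pts,c,cl=True):
        P=[[(u-x0+.5)*k,(v-y0+.5)*k] for v,u in(proj(s,W(p,q)) for p in pts)]
        cv2.polylines(im,[np.int32(np.round(P))],cl,c,1)
    for y in(-.008,.008):L([(-.122,y,.121),(-.107,y,.118),(-.068,y,.118),(-.054,y,.12),(-.022,y,.112)],(0,255,0),False)
    for z in (0,.012)[1:]:L([(-.04,-.16,z),(.04,-.16,z),(.04,.16,z),(-.04,.16,z)],(255,0,255));L([(-.133,.03,z),(-.133,-.03,z)],(255,0,255),False)
    for sg,z in((1,.128),(-1,.1)):L([(.02,sg*.065-.017,z+(-.0037)),(.064,sg*.065-.017,z-.0037),(.064,sg*.065+.017,z+.0037),(.02,sg*.065+.017,z+.0037)],(0,255,255))
    for x in(-.074,-.099):
        c=W((x,0,.128),q);R=s['world_from_camera'][:3,:3]
        P=[]
        for t in np.linspace(0,6.28,30):
            v,u=proj(s,c+.012*(R[:,0]*np.cos(t)+R[:,1]*np.sin(t)));P.append([(u-x0+.5)*k,(v-y0+.5)*k])
        cv2.polylines(im,[np.int32(np.round(P))],True,(0,0,255),1)
    cv2.imwrite('pics/'+f,im)
E
python3 - <<'E'
from ov import *
ov(eyes.snapshot('top'),'ot.png',240,120,110,145,4)
ov(eyes.snapshot('side'),'os.png',240,160,180,145,4)
E
```

```text
(no output)
```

View pics/ot.png

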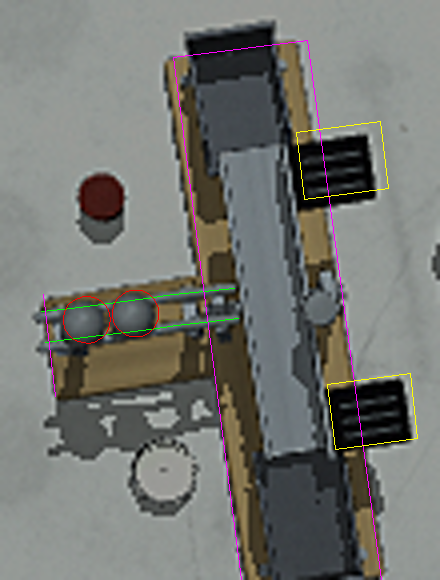

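View pics/os.png

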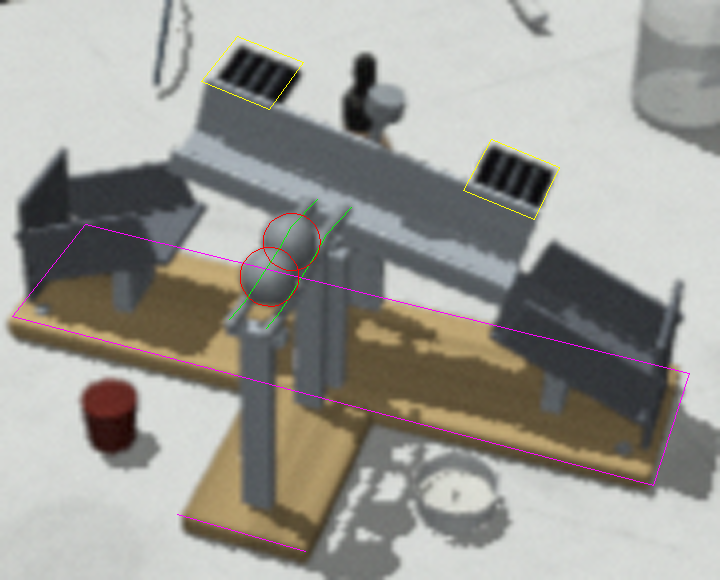

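```bash
python3 - <<'E'
from ov import *
from scipy.optimize import least_squares
a=eyes.snapshot('side');b=eyes.snapshot('top')
M={'rr':(-.122,0,.121),'ta':(.042,.0625,.128),'tb':(.042,-.065,.1),'bf':(-.074,0,.128),'br':(-.099,0,.128),'c1':(-.04,.16,.012),'c2':(-.04,-.16,.012),'c3':(.04,.16,.012),'rl':(-.122,.008,.121),'fl':(-.022,.008,.112),'fr':(-.022,-.008,.112),'rrr':(-.122,-.008,.121)}
px=lambda u,v,x0,y0:(y0+v/4-.5,x0+u/4-.5)
S=lambda u,v:px(u,v,240,160);T=lambda u,v:px(u,v,240,120)
A={'ta':S(260,75),'tb':S(512,178),'c1':S(12,317),'c2':S(652,480),'br':S(268,276),'bf':S(292,240),'fl':S(314,202),'fr':S(349,209)}
B={'ta':T(336,171),'tb':T(371,413),'c1':T(165,60),'c3':T(300,40),'br':T(86,319),'bf':T(134,312),'rl':T(38,318),'rrr':T(38,350),'fl':T(235,288),'fr':T(237,318)}
def f(q):
    return np.concatenate([np.array(proj(s,W(M[k],q)))-D[k]+o for s,D,o in((a,A,q[3:5]),(b,B,q[5:7])) for k in D]+[q[3:]*1.])if 0 else np.concatenate([(np.array(proj(s,W(M[k],q[:3])))-D[k]+o) for s,D,o in((a,A,q[3:5]),(b,B,q[5:7])) for k in D]+[q[3:]])
r=least_squares(f,[.53,-.265,-1.4,0,0,0,0],loss='soft_l1',x_scale=[.01,.01,.05,1,1,1,1])
print(r.x);res=f(r.x)[:-4].reshape(-1,2)
for i,k in enumerate(list(A)+list(B)):print(k,res[i].round(1))
json.dump(list(r.x[:3]),open('pose.json','w'))
q=r.x[:3]
for k in M:print(k,W(M[k],q).round(4))
ov(b,'ot2.png',240,120,110,145,4,q)
print(status.get_state()['time_s'])
E
```

```text
[ 0.52913516 -0.26472215 -1.40412804 -0.15620117 -0.01797674  0.37805747
 -0.3948701 ]
ta [-0.4 -1.2]
tb [-0.1 -0.4]
c1 [ 0.3 -0.5]
c2 [0.7 0.4]
br [0.3 0.6]
bf [ 0.5 -0. ]
fl [-0.6  0.5]
fr [-0.4  0.3]
ta [-1.4  0.6]
tb [-0.4 -0. ]
c1 [-0.2  0.7]
c3 [0.2 0.4]
br [ 0.9 -0.6]
bf [ 1.  -0.5]
rl [-0.8  0.2]
rrr [-1.1  1.2]
fl [ 0.4 -1. ]
fr [ 0.5 -0.4]
rr [ 0.5089 -0.1444  0.121 ]
ta [ 0.5977 -0.2958  0.128 ]
tb [ 0.472  -0.3169  0.1   ]
bf [ 0.5169 -0.1917  0.128 ]
br [ 0.5127 -0.1671  0.128 ]
c1 [ 0.6803 -0.1987  0.012 ]
c2 [ 0.3647 -0.2518  0.012 ]
c3 [ 0.6936 -0.2776  0.012 ]
rl [ 0.5168 -0.1431  0.121 ]
fl [ 0.5334 -0.2417  0.112 ]
fr [ 0.5176 -0.2444  0.112 ]
rrr [ 0.501  -0.1457  0.121 ]
1.6
```

View pics/ot2.png

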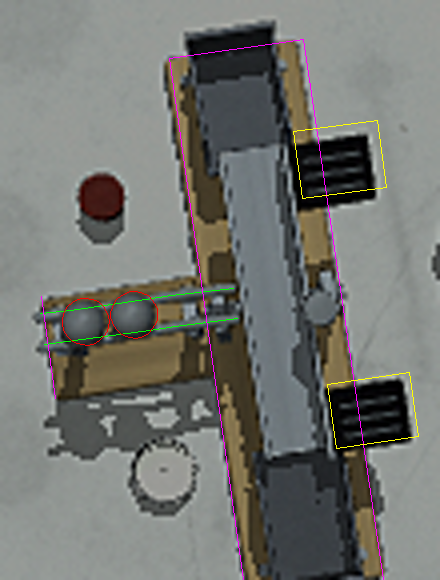

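```bash
cat > plan.py <<'E'
from h import *
from scipy.spatial.transform import Rotation as R
def plan(*sp):
    st=status.get_state();Rc=R.from_quat(st['orientation'])
    a=PT+np.pi/2
    Rt=R.from_matrix(np.array([[np.cos(a),np.sin(a),0],[np.sin(a),-np.cos(a),0],[0,0,-1]]).T)
    print('t',st['time_s'],'tcp',st['tcp_pos'].round(4),'F',st['contact_force'].round(2))
    print('rot',(Rc.inv()*Rt).as_rotvec().round(3))
    c,s=np.cos(PT),np.sin(PT);d=st['tcp_pos']-[PX,PY,0];print('sorter tcp',[round(v,4) for v in(c*d[0]+s*d[1],-s*d[0]+c*d[1],d[2])])
    for p in sp:print(p,W(p).round(4),'shift cm',(Rc.inv().apply(W(p)-st['tcp_pos'])*100).round(2))
E
python3 - <<'E'
from plan import *
plan((.046,.062,.165))
c,s=np.cos(PT),np.sin(PT)
for n,p in dict(drop=(.587,-.38),stop=(.595,-.165),cup=(.437,-.2)).items():
    d=np.array(p)-[PX,PY];print(n,c*d[0]+s*d[1],-s*d[0]+c*d[1])
E
```

```text
t 1.6 tcp [0.2614 0.54   0.196 ] F [ 0.38  0.31 -1.21]
rot [0.    0.    0.953]
sorter tcp [np.float64(-0.838), np.float64(-0.1305), np.float64(0.196)]
(0.046, 0.062, 0.165) [ 0.5979 -0.2998  0.165 ] shift cm [-60.93  66.88   3.1 ]
drop 0.12328008943519288 0.037938675195586746
stop -0.08741346575755457 0.08149583075286206
cup -0.07911030332448293 -0.08012117792385495
```

{"fn": "move_arm", "kwargs": {"moves": [-15, 16.5, 0, 0, 0, 0.24, 0, -30, 33, 0, 0, 0, 0.48, 0, -45, 49.5, 0, 0, 0, 0.72, 0, -60.9, 66.9, 0, 0, 0, 0.95, 0, -60.9, 66.9, 0, 0, 0, 0.95, 0, -60.9, 66.9, 0, 0, 0, 0.95, 0, -60.9, 66.9, 0, 0, 0, 0.95, 0, -60.9, 66.9, 0, 0, 0, 0.95, 0, -60.9, 66.9, 0, 0, 0, 0.95, 0, -60.9, 66.9, 0, 0, 0, 0.95, 0, -60.9, 66.9, 0, 0, 0, 0.95, 0, -60.9, 66.9, 0, 0, 0, 0.95, 0, -60.9, 66.9, 0, 0, 0, 0.95, 0, -60.9, 66.9, 0, 0, 0, 0.95, 0, -60.9, 66.9, 0, 0, 0, 0.95, 0, -60.9, 66.9, 0, 0, 0, 0.95, 0, -60.9, 66.9, 0, 0, 0, 0.95, 0, -60.9, 66.9, 0, 0, 0, 0.95, 0, -60.9, 66.9, 0, 0, 0, 0.95, 0, -60.9, 66.9, 0, 0, 0, 0.95, 0]}}

```text
time_s: 3.6
tcp_pos: [0.5982, -0.301, 0.1953]
orientation: [0.996, 0.084, -0.0, -0.0]
contact_force: [-0.4, 0.7, -0.8]
opening: 0.0
```

```bash
python3 - <<'E'
from plan import *
plan((.046,.062,.165))
E
```

```text
t 3.6 tcp [ 0.5982 -0.301   0.1953] F [-0.45  0.67 -0.8 ]
rot [-0.     0.     0.001]
sorter tcp [np.float64(0.0473), np.float64(0.0621), np.float64(0.1953)]
(0.046, 0.062, 0.165) [ 0.5979 -0.2998  0.165 ] shift cm [-0.01 -0.13  3.03]
```

```bash
python3 - <<'E'
from h import *
s=snap('side','s1.png');t=snap('top','t1.png')
i=np.hstack([cv2.resize(x['image'][100:300,230:430,::-1],None,fx=2,fy=2) for x in(s,t)]);cv2.imwrite('pics/m1.png',i)
E
```

```text
(no output)
```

View pics/m1.png

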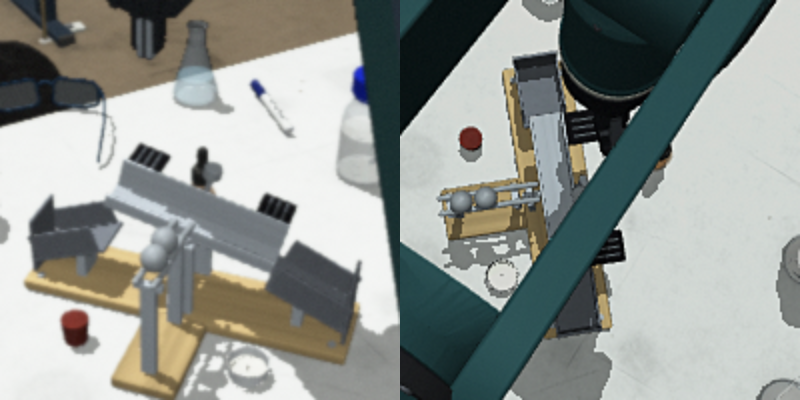

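{"fn": "move_arm", "kwargs": {"moves": [0, 0, 2, 0, 0, 0, 0, 0, 0, 4, 0, 0, 0, 0, 0, 0, 5.5, 0, 0, 0, 0, 0, 0, 6.2, 0, 0, 0, 0, 0, 0, 6.7, 0, 0, 0, 0, 0, 0, 7.2, 0, 0, 0, 0, 0, 0, 7.7, 0, 0, 0, 0, 0, 0, 8.1, 0, 0, 0, 0, 0, 0, 8.4, 0, 0, 0, 0, 0, 0, 8.7, 0, 0, 0, 0, 0, 0, 8.9, 0, 0, 0, 0, 0, 0, 9.0, 0, 0, 0, 0, 0, 0, 9.0, 0, 0, 0, 0]}}

```text
time_s: 5.0
tcp_pos: [0.5974, -0.2983, 0.1055]
orientation: [0.996, 0.085, -0.001, -0.001]
contact_force: [0.4, 0.7, -0.2]
opening: 0.0001
```

```bash
python3 - <<'E'
from h import *
s=snap('side','s2.png')
cv2.imwrite('pics/m2.png',cv2.resize(s['image'][100:300,230:430,::-1],None,fx=3,fy=3))
E
```

```text
(no output)
```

View pics/m2.png

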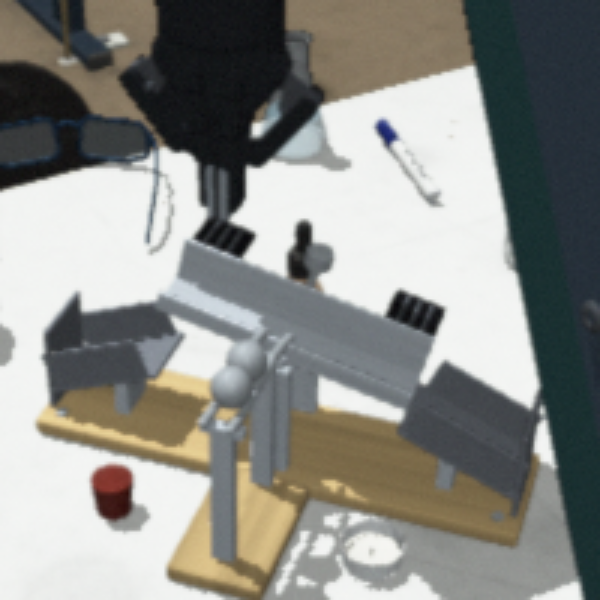

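```bash
python3 - <<'E'
from plan import *
a=eyes.snapshot('side');b=eyes.snapshot('top')
st=status.get_state();print(st['tcp_pos'],'tcp px side',proj(a,st['tcp_pos']),'crop',[(v-o)*3 for v,o in zip(proj(a,st['tcp_pos']),(100,230))],'top',proj(b,st['tcp_pos']))
px=lambda u,v,x0,y0:(y0+v/4-.5,x0+u/4-.5)
S=lambda u,v:px(u,v,240,160);T=lambda u,v:px(u,v,240,120)
for n,u,v in(('ta',S(260,75),T(336,171)),('tb',S(512,178),T(371,413)),('br',S(268,276),T(86,319)),('bf',S(292,240),T(134,312))):
    p=tri([ray(a,u),ray(b,v)]);c,s=np.cos(PT),np.sin(PT);d=p-[PX,PY,0];print(n,p.round(4),'sorter',(c*d[0]+s*d[1]).round(4),(-s*d[0]+c*d[1]).round(4))
plan()
E
```

```text
[ 0.59753209 -0.29839536  0.10580216] tcp px side (np.float64(187.06109360500935), np.float64(304.17593640819575)) crop [np.float64(261.18328081502807), np.float64(222.52780922458726)] top (np.float64(162.5229480198157), np.float64(325.2223890370138))
ta [ 0.5937 -0.2937  0.1299] sorter 0.0392 0.0589
tb [ 0.4706 -0.316   0.1011] sorter 0.0409 -0.0663
br [ 0.5139 -0.1674  0.1282] sorter -0.0985 0.0011
bf [ 0.5176 -0.1921  0.129 ] sorter -0.0735 0.0006
t 5.15 tcp [ 0.5975 -0.2984  0.1058] F [ 0.08 -0.51 -0.81]
rot [-0.001  0.001  0.003]
sorter tcp [np.float64(0.0446), np.float64(0.0619), np.float64(0.1058)]
```

```bash
python3 - <<'E'
from h import *
s=snap('side','s3.png');t=snap('top','t3.png')
i=np.hstack([cv2.resize(s['image'][120:220,260:360,::-1],None,fx=4,fy=4),cv2.resize(t['image'][110:210,260:360,::-1],None,fx=4,fy=4)]);cv2.imwrite('pics/m3.png',i)
E
```

```text
(no output)
```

View pics/m3.png

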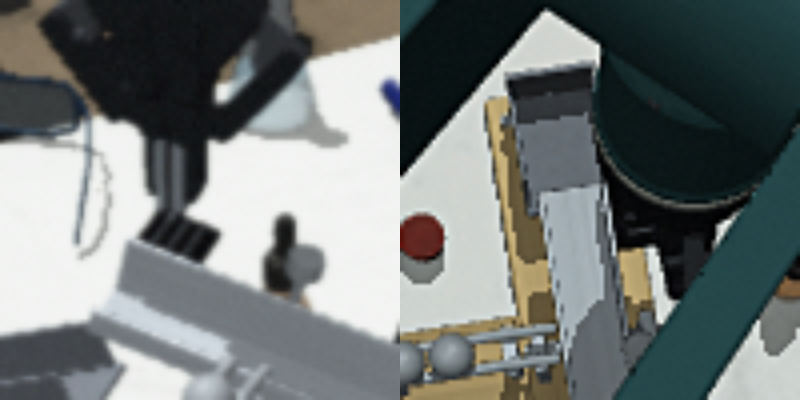

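```bash
python3 - <<'E'
from plan import *
a=eyes.snapshot('side')
print(a['mtx'])
print('s1 tip',proj(a,np.array([.5982,-.301,.1953])))
q=status.get_state();print(q['q'],q['tcp_pos'],q['contact_force'],q['joint_torque'])
for x,y,z in [(.042,.062,.128),(.064,.062,.128),(.042,.079,.13),(.02,.062,.128),(.02,.045,.124),(.064,.045,.124),(.064,.079,.132),(.02,.079,.132)]:print(x,y,[round((v-o)*4) for v,o in zip(proj(a,W((x,y,z))),(120,260))])
i=cv2.imread('pics/s1.png');cv2.imwrite('pics/m4.png',np.hstack([cv2.resize(i[100:200,260:360],None,fx=4,fy=4),cv2.resize(cv2.imread('pics/s0.png')[120:220,260:360],None,fx=4,fy=4)]))
E
```

```text
[[475.13460496   0.         323.82490428]
 [  0.         475.13460496 199.67466266]
 [  0.           0.           1.        ]]
s1 tip (np.float64(145.52125578284898), np.float64(304.2928538936889))
[-5.66717316e-01  5.38172804e-01  1.44734625e+00  3.97018253e-04
  1.15737860e+00 -7.36969695e-01] [ 0.59754464 -0.29840266  0.10581764] [ 0.47304856  1.199595   -0.59359645] [-2.71283658e-03 -6.19649720e+01 -2.57083154e+01  1.99574599e-03
  1.03094729e-02 -6.88120895e-05]
0.042 0.062 [232, 174]
0.064 0.062 [209, 191]
0.042 0.079 [222, 141]
0.02 0.062 [256, 157]
0.02 0.045 [270, 191]
0.064 0.045 [223, 224]
0.064 0.079 [195, 158]
0.02 0.079 [242, 123]
```

View pics/m4.png

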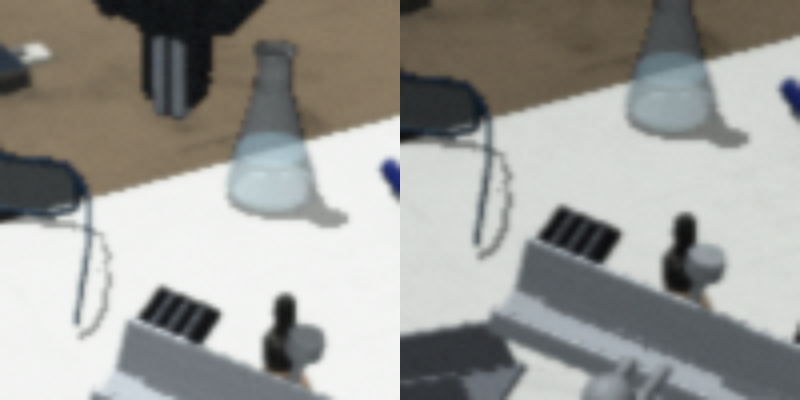

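{"fn": "move_arm", "kwargs": {"moves": [0, 0, -3, 0, 0, 0, 0, 0, 0, -7, 0, 0, 0, 0, 0, 0, -9, 0, 0, 0, 0, 0, 0, -9, 0, 0, 0, 0, 0, 0, -9, 0, 0, 0, 0]}}

```text
time_s: 5.8
tcp_pos: [0.5977, -0.2985, 0.196]
orientation: [0.996, 0.085, -0.0, -0.0]
contact_force: [0.7, -0.8, -1.2]
opening: -0.0004
```

```bash
python3 - <<'E'
from plan import *
s=snap('side','s5.png');t=snap('top','t5.png')
p=status.get_state()['tcp_pos']
def cr(x,r0,c0,n=75,k=8/1):
    k=5
    im=cv2.resize(x['image'][r0:r0+n+25,c0:c0+n],None,fx=k,fy=k,interpolation=cv2.INTER_CUBIC)[:,:,::-1].copy()
    v,u=proj(x,p);cv2.drawMarker(im,(int((u-c0+.5)*k),int((v-r0+.5)*k)),(0,0,255),0,20,1)
    return im
cv2.imwrite('pics/m5.png',np.hstack([cr(s,95,270),cr(t,110,300)]))
plan()
E
```

```text
t 5.9 tcp [ 0.5966 -0.2978  0.1942] F [-0.43  0.37 -0.6 ]
rot [-0.003  0.003  0.003]
sorter tcp [np.float64(0.0439), np.float64(0.0611), np.float64(0.1942)]
```

View pics/m5.png

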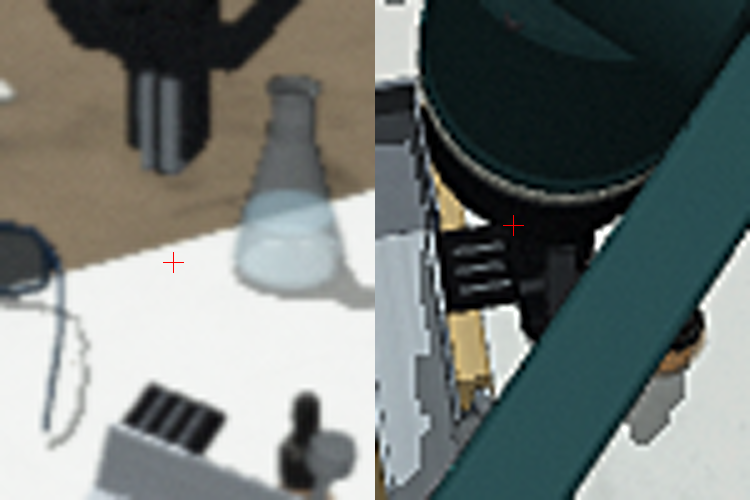

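View pics/t5.png

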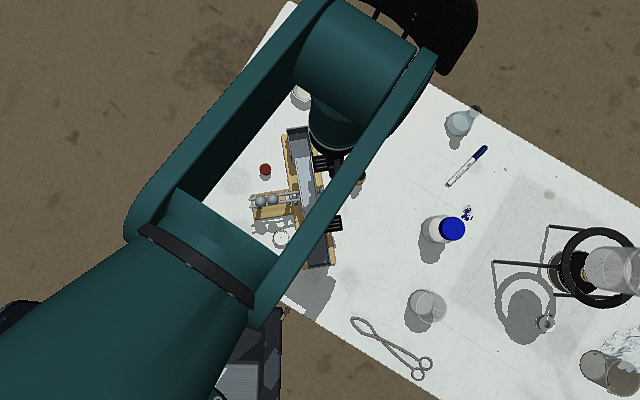

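```bash
python3 - <<'E'
from plan import *
t=eyes.snapshot('top');s=eyes.snapshot('side')
p=status.get_state()['tcp_pos'];print(p)
for dz in(-.04,0,.04,.073,.1,.15,.2,.25,.3):
    q=p+[0,0,dz];print(dz,np.round(proj(t,q),1),np.round(proj(s,q),1))
print(s['world_from_camera'].round(3))
E
python3 -c "
import cv2
i=cv2.imread('pics/s5.png');cv2.imwrite('pics/m6.png',cv2.resize(i[0:150,240:380],None,fx=4,fy=4,interpolation=2))"
```

```text
[ 0.59664193 -0.29786324  0.19405341]
-0.04 [158.6 326.2] [165.9 304.3]
0 [154.7 327.3] [147.1 304.1]
0.04 [150.3 328.5] [127.2 304. ]
0.073 [146.4 329.6] [110.  303.9]
0.1 [142.8 330.6] [ 95.3 303.8]
0.15 [135.5 332.7] [ 66.5 303.6]
0.2 [126.9 335.1] [ 35.5 303.3]
0.25 [116.8 337.9] [  2.  303.1]
0.3 [104.5 341.4] [-34.2 302.8]
[[-0.873 -0.294  0.388  0.201]
 [-0.487  0.498 -0.718  0.353]
 [ 0.018 -0.816 -0.578  0.617]
 [ 0.     0.     0.     1.   ]]
```

View pics/m6.png

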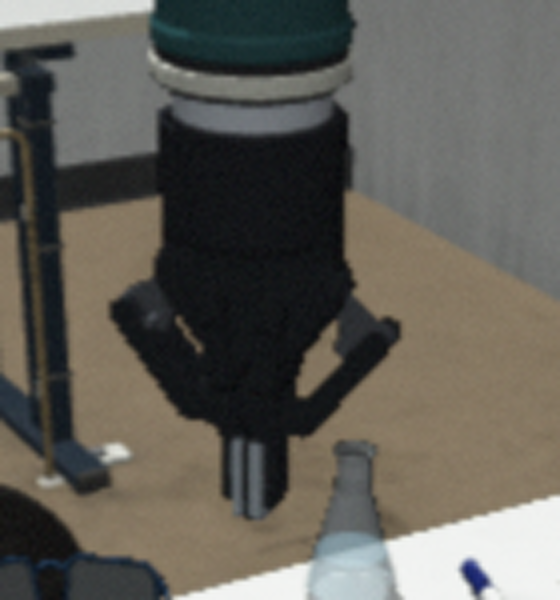

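{"fn": "move_arm", "kwargs": {"moves": [0, 0, 3, 0, 0, 0, 0, 0, 0, 6, 0, 0, 0, 0, 0, 0, 8.5, 0, 0, 0, 0, 0, 0, 9.3, 0, 0, 0, 0, 0, 0, 9.8, 0, 0, 0, 0, 0, 0, 10.3, 0, 0, 0, 0, 0, 0, 10.7, 0, 0, 0, 0, 0, 0, 11.1, 0, 0, 0, 0, 0, 0, 11.5, 0, 0, 0, 0, 0, 0, 11.5, 0, 0, 0, 0]}}

```text
time_s: 7.0
tcp_pos: [0.596, -0.2974, 0.0788]
orientation: [0.996, 0.085, -0.002, -0.002]
contact_force: [0.3, 0.4, -0.2]
opening: 0.0
```

```bash
python3 - <<'E'
from plan import *
s=snap('side','s6.png')
cv2.imwrite('pics/m7.png',cv2.resize(s['image'][100:300,230:430,::-1],None,fx=3,fy=3))
plan()
E
```

```text
t 7.05 tcp [ 0.5961 -0.2974  0.0789] F [-0.69 -0.19  0.24]
rot [-0.003  0.003  0.004]
sorter tcp [np.float64(0.0434), np.float64(0.0606), np.float64(0.0789)]
```

View pics/m7.png

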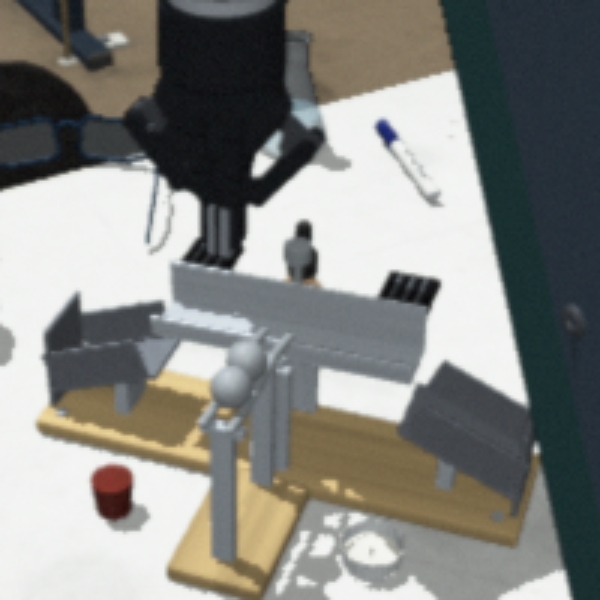

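The gate is tilting now: the tab at (210,257) is lower and the gate is nearly level. The fingertip sits about 37 mm above the reported TCP. I'll press on.

{"fn": "move_arm", "kwargs": {"moves": [0, 0, 0.4, 0, 0, 0, 0, 0, 0, 0.7, 0, 0, 0, 0, 0, 0, 0.9, 0, 0, 0, 0, 0, 0, 1.1, 0, 0, 0, 0, 0, 0, 1.2, 0, 0, 0, 0, 0, 0, 1.2, 0, 0, 0, 0, 0, 0, -2, 0, 0, 0, 0, 0, 0, -6, 0, 0, 0, 0, 0, 0, -10, 0, 0, 0, 0, 0, 0, -10, 0, 0, 0, 0]}}

```text
time_s: 8.05
tcp_pos: [0.6004, -0.3001, 0.1857]
orientation: [0.996, 0.085, 0.003, 0.002]
contact_force: [0.6, -0.3, -0.1]
opening: 0.0002
```

```bash
python3 - <<'E'
from plan import *
s=snap('side','s8.png')
cv2.imwrite('pics/m8.png',cv2.resize(s['image'][100:300,230:430,::-1],None,fx=3,fy=3))
plan((-.160,0,.175),(-.160,0,.087))
E
```

```text
t 8.1 tcp [ 0.5988 -0.2992  0.1827] F [-0.79 -0.66 -0.37]
rot [ 0.001 -0.002  0.004]
sorter tcp [np.float64(0.0455), np.float64(0.063), np.float64(0.1827)]
(-0.16, 0, 0.175) [ 0.5026 -0.1069  0.175 ] shift cm [ -6.22 -20.58   0.72]
(-0.16, 0, 0.087) [ 0.5026 -0.1069  0.087 ] shift cm [ -6.24 -20.59   9.52]
```

View pics/m8.png

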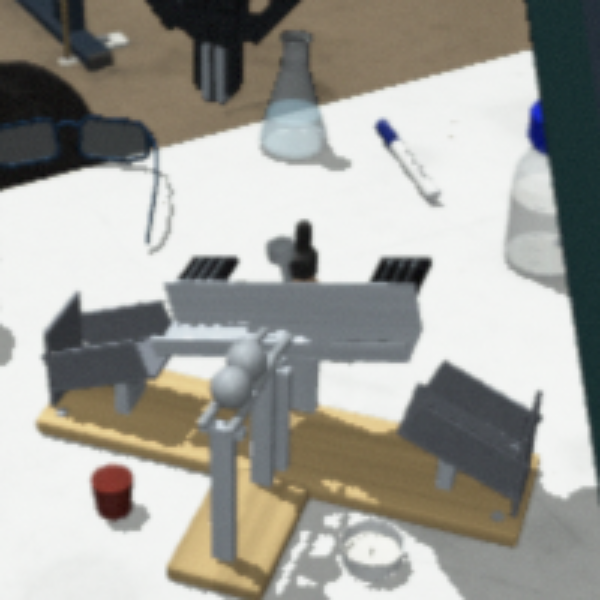

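{"fn": "move_arm", "kwargs": {"moves": [-1.5, -5, -0.5, 0, 0, 0, 0, -3, -10, -0.5, 0, 0, 0, 0, -4.6, -15, 0, 0, 0, 0, 0, -6, -19.5, 0, 0, 0, 0, 0, -6.2, -20.6, 0.7, 0, 0, 0, 0, -6.2, -20.6, 0.7, 0, 0, 0, 0, -6.2, -20.6, 0.7, 0, 0, 0.004, 0, -6.2, -20.6, 0.7, 0, 0, 0.004, 0, -6.2, -20.6, 0.7, 0, 0, 0.004, 0, -6.2, -20.6, 0.7, 0, 0, 0.004, 0]}}

```text
time_s: 9.1
tcp_pos: [0.5034, -0.1078, 0.1752]
orientation: [0.997, 0.082, 0.001, 0.001]
contact_force: [-0.3, 0.5, 0.3]
opening: -0.0001
```

```bash
python3 - <<'E'
from plan import *
s=snap('side','s9.png');t=snap('top','t9.png')
plan((-.150,0,.09))
p=status.get_state()['tcp_pos']
for dz in(.03,.035,.04):print(dz,proj(s,p+[0,0,dz]))
v,u=proj(s,p+[0,0,.037]);v=int(v);u=int(u);print(v,u)
im=cv2.resize(s['image'][v-70:v+80,u-70:u+80,::-1],None,fx=4,fy=4,interpolation=2).copy()
cv2.drawMarker(im,(282,282),(0,0,255),0,14,1)
cv2.imwrite('pics/m9.png',im)
E
```

```text
t 9.2 tcp [ 0.5031 -0.1073  0.1752] F [0.33 0.03 0.13]
rot [ 0.002 -0.002 -0.001]
sorter tcp [np.float64(-0.1595), np.float64(0.0005), np.float64(0.1752)]
(-0.15, 0, 0.09) [ 0.5043 -0.1168  0.09  ] shift cm [-0.07  0.94  8.52]
0.03 (np.float64(211.75273605564857), np.float64(291.4346660909922))
0.035 (np.float64(208.96520674144793), np.float64(291.35900607706975))
0.04 (np.float64(206.15398491512977), np.float64(291.282702993391))
207 291
```

View pics/m9.png

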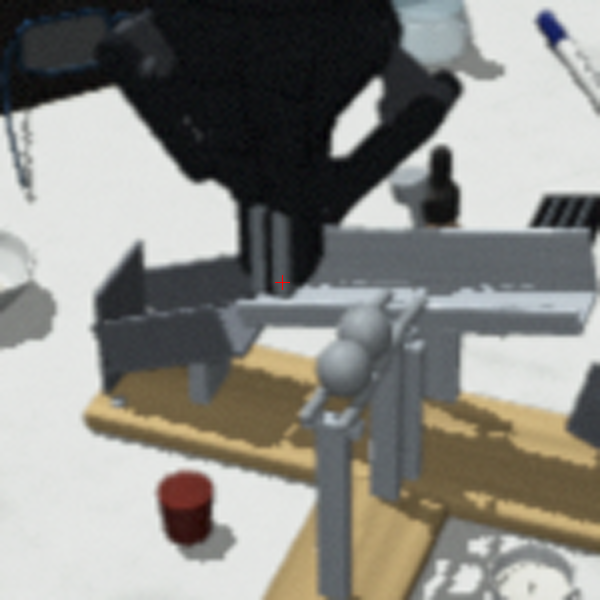

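View pics/t9.png

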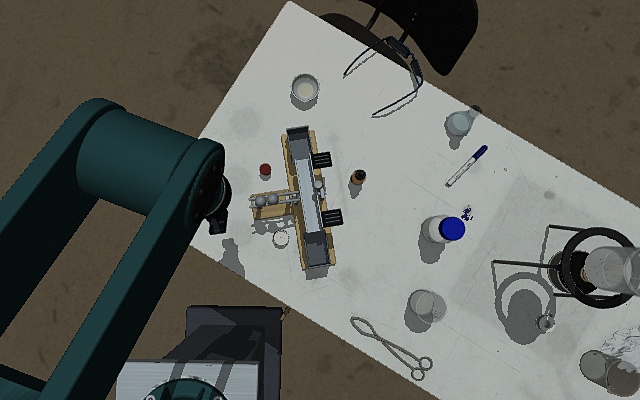

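{"fn": "move_arm", "kwargs": {"moves": [0, 0, 3, 0, 0, 0, 0, 0, 0, 6, 0, 0, 0, 0, 0, 0, 8, 0, 0, 0, 0, 0, 0, 8.75, 0, 0, 0, 0, 0, 0, 8.75, 0, 0, 0, 0, 0, 0, 8.75, 0, 0, 0, 0]}}

```text
time_s: 9.8
tcp_pos: [0.5041, -0.1078, 0.0885]
orientation: [0.997, 0.083, 0.002, 0.001]
contact_force: [0.1, -0.1, -0.2]
opening: -0.0
```

```bash
python3 - <<'E'
from plan import *
s=snap('side','s10.png');t=snap('top','t10.png')
plan((-.128,0,.087),(-.073,0,.087))
cv2.imwrite('pics/m10.png',np.hstack([cv2.resize(s['image'][150:300,250:350,::-1],None,fx=4,fy=4,interpolation=2),cv2.resize(t['image'][120:270,200:300,::-1],None,fx=4,fy=4,interpolation=2)]))
E
```

```text
t 9.9 tcp [ 0.5044 -0.1078  0.0889] F [-0.43 -0.07 -0.34]
rot [ 0.003 -0.004 -0.001]
sorter tcp [np.float64(-0.1588), np.float64(0.0017), np.float64(0.0889)]
(-0.128, 0, 0.087) [ 0.5079 -0.1385  0.087 ] shift cm [-0.16  3.08  0.2 ]
(-0.073, 0, 0.087) [ 0.517  -0.1927  0.087 ] shift cm [-0.16  8.58  0.21]
```

View pics/m10.png

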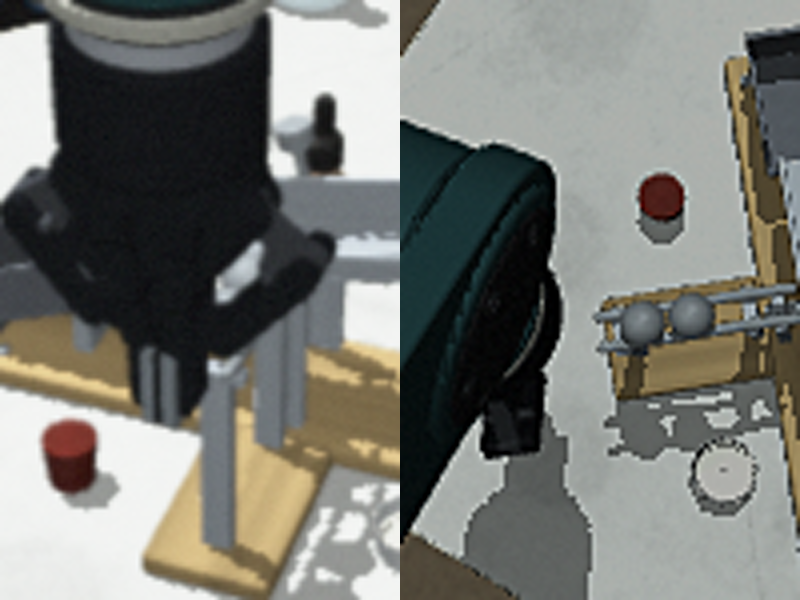

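```bash
python3 - <<'E'
from plan import *
s=eyes.snapshot('side')
for z in(.118,.122,.126,.13,.134):print(z,np.round(proj(s,W((-.1698,.0017,z))),1), np.round(proj(s,W((-.148,.0017,z))),1))
E
```

```text
0.118 [260.9 289.3] [252.  294.8]
0.122 [259.  289.3] [250.1 294.7]
0.126 [257.  289.2] [248.2 294.7]
0.13 [255.  289.1] [246.2 294.6]
0.134 [253.1 289.1] [244.2 294.6]
```

{"fn": "move_arm", "kwargs": {"moves": [-0.16, 0.5, 0.35, 0, 0, 0, 0, -0.16, 1.5, 0.35, 0, 0, 0, 0, -0.16, 2.2, 0.35, 0, 0, 0, 0, -0.16, 2.5, 0.35, 0, 0, 0, 0, -0.16, 2.5, 0.35, 0, 0, 0, 0, -0.16, 2.5, 0.35, 0, 0, 0, 0]}}

```text
time_s: 10.55
tcp_pos: [0.5068, -0.1328, 0.0854]
orientation: [0.997, 0.082, 0.002, 0.001]
contact_force: [-0.3, 0.0, 1.0]
opening: 0.0003
```

```bash
python3 - <<'E'
from plan import *
s=snap('side','s11.png');t=snap('top','t11.png')
plan((-.073,0,.0855))
x,y,z=-.1448,0,.125
for z in(.118,.122,.126,.13):print(z,np.round(proj(s,W((-.145,0,z))),1))
cv2.imwrite('pics/m11.png',np.hstack([cv2.resize(s['image'][180:280,260:360,::-1],None,fx=4,fy=4,interpolation=2),cv2.resize(t['image'][150:250,220:320,::-1],None,fx=4,fy=4,interpolation=2)]))
E
```

```text
t 10.65 tcp [ 0.5068 -0.1326  0.0853] F [ 0.29  0.59 -0.04]
rot [ 0.002 -0.004 -0.001]
sorter tcp [np.float64(-0.134), np.float64(-0.0001), np.float64(0.0853)]
(-0.073, 0, 0.0855) [ 0.517  -0.1927  0.0855] shift cm [ 0.02  6.1  -0.  ]
0.118 [251.1 296.5]
0.122 [249.2 296.5]
0.126 [247.2 296.4]
0.13 [245.3 296.4]
```

View pics/m11.png

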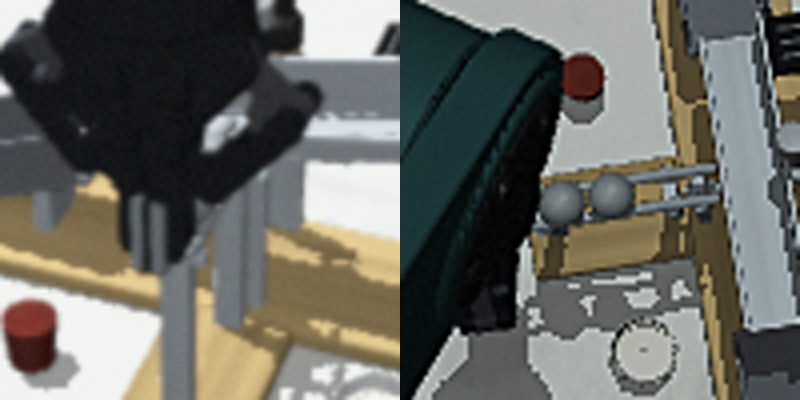

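{"fn": "move_arm", "kwargs": {"moves": [0, 0.5, 0.1, 0, 0, 0, 0, 0, 0.9, 0.1, 0, 0, 0, 0, 0, 1.2, 0.1, 0, 0, 0, 0, 0, 1.5, 0.1, 0, 0, 0, 0, 0, 1.8, 0.1, 0, 0, 0, 0, 0, 2.0, 0.1, 0, 0, 0, 0]}}

```text
time_s: 11.25
tcp_pos: [0.51, -0.1525, 0.0844]
orientation: [0.997, 0.083, 0.002, 0.001]
contact_force: [-0.8, 2.0, 1.7]
opening: 0.0004
```

```bash
python3 - <<'E'
from plan import *
s=snap('side','s12.png');t=snap('top','t12.png')
plan((-.073,0,.0845))
cv2.imwrite('pics/m12.png',np.hstack([cv2.resize(s['image'][160:260,260:360,::-1],None,fx=4,fy=4,interpolation=2),cv2.resize(t['image'][150:250,220:320,::-1],None,fx=4,fy=4,interpolation=2)]))
E
```

```text
t 11.35 tcp [ 0.5103 -0.153   0.0844] F [-1.68  0.65  1.6 ]
rot [ 0.003 -0.004 -0.001]
sorter tcp [np.float64(-0.1133), np.float64(-0.0001), np.float64(0.0844)]
(-0.073, 0, 0.0845) [ 0.517  -0.1927  0.0845] shift cm [0.01 4.03 0.  ]
```

View pics/m12.png

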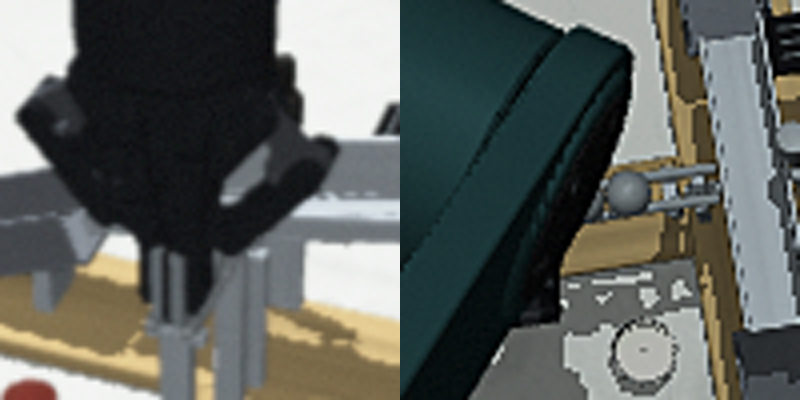

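{"fn": "move_arm", "kwargs": {"moves": [0, 0.3, 0, 0, 0, 0, 0, 0, 0.6, 0, 0, 0, 0, 0, 0, 0.9, 0, 0, 0, 0, 0, 0, 1.2, 0, 0, 0, 0, 0, 0, 1.5, 0, 0, 0, 0, 0, 0, 1.8, 0, 0, 0, 0, 0, 0, 2.1, 0, 0, 0, 0, 0, 0, 2.4, 0, 0, 0, 0, 0, 0, 2.7, 0, 0, 0, 0, 0, 0, 3.0, 0, 0, 0, 0, 0, 0, 3.3, 0, 0, 0, 0, 0, 0, 3.6, 0, 0, 0, 0, 0, 0, 3.9, 0, 0, 0, 0, 0, 0, 4.1, 0, 0, 0, 0, 0, 0, 4.3, 0, 0, 0, 0, 0, 0, 4.3, 0, 0, 0, 0]}}

```text
schema error: expected a multiple of 7 numbers
```

```bash
python3 - <<'E'
from plan import *
s=snap('side','s13.png');t=snap('top','t13.png')
plan()
cv2.imwrite('pics/m13.png',np.hstack([cv2.resize(s['image'][130:280,230:330,::-1],None,fx=4,fy=4,interpolation=2),cv2.resize(t['image'][120:270,250:350,::-1],None,fx=4,fy=4,interpolation=2)]))
E
```

```text
t 11.45 tcp [ 0.5103 -0.1529  0.0844] F [-0.96 -0.04  1.55]
rot [ 0.003 -0.004 -0.001]
sorter tcp [np.float64(-0.1134), np.float64(-0.0001), np.float64(0.0844)]
```

View pics/m13.png

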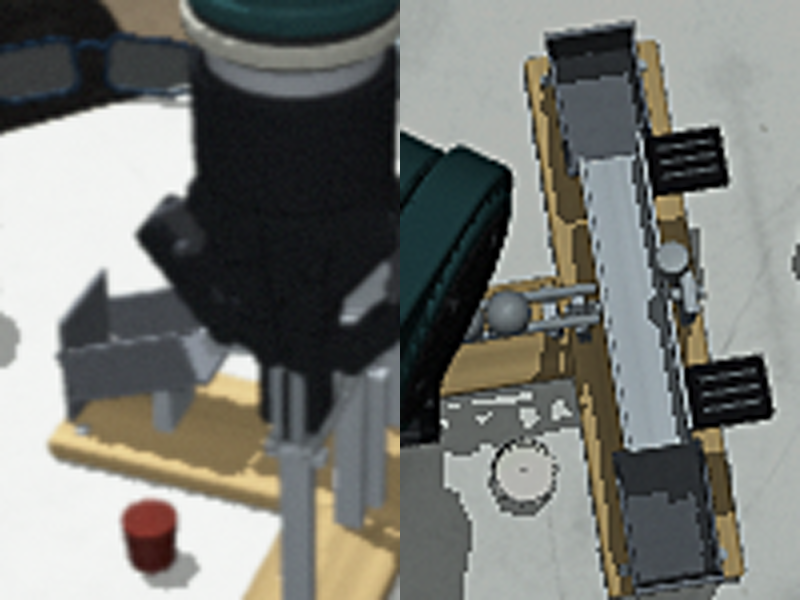

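{"fn": "move_arm", "kwargs": {"moves": [0, 0.3, -0.05, 0, 0, 0, 0, 0, 0.6, -0.05, 0, 0, 0, 0, 0, 0.9, -0.05, 0, 0, 0, 0, 0, 1.2, -0.05, 0, 0, 0, 0, 0, 1.5, -0.05, 0, 0, 0, 0, 0, 1.8, -0.05, 0, 0, 0, 0, 0, 2.1, -0.05, 0, 0, 0, 0, 0, 2.4, -0.05, 0, 0, 0, 0, 0, 2.7, -0.05, 0, 0, 0, 0, 0, 3.0, -0.05, 0, 0, 0, 0, 0, 3.3, -0.05, 0, 0, 0, 0, 0, 3.6, -0.05, 0, 0, 0, 0, 0, 3.9, -0.05, 0, 0, 0, 0, 0, 4.1, -0.05, 0, 0, 0, 0, 0, 4.3, -0.05, 0, 0, 0, 0, 0, 4.3, -0.05, 0, 0, 0, 0]}}

```text
time_s: 13.05
tcp_pos: [0.5174, -0.1956, 0.0851]
orientation: [0.997, 0.083, 0.002, 0.002]
contact_force: [0.6, 0.8, 0.7]
opening: -0.0002
```

```bash
python3 - <<'E'
from plan import *
s=snap('side','s14.png');t=snap('top','t14.png')
plan()
cv2.imwrite('pics/m14.png',np.hstack([cv2.resize(s['image'][130:280,230:330,::-1],None,fx=4,fy=4,interpolation=2),cv2.resize(t['image'][120:270,250:350,::-1],None,fx=4,fy=4,interpolation=2)]))
E
```

```text
t 13.15 tcp [ 0.5173 -0.1953  0.085 ] F [ 0.38 -0.38 -0.41]
rot [ 0.003 -0.004 -0.001]
sorter tcp [np.float64(-0.0704), np.float64(-0.0002), np.float64(0.085)]
```

View pics/m14.png

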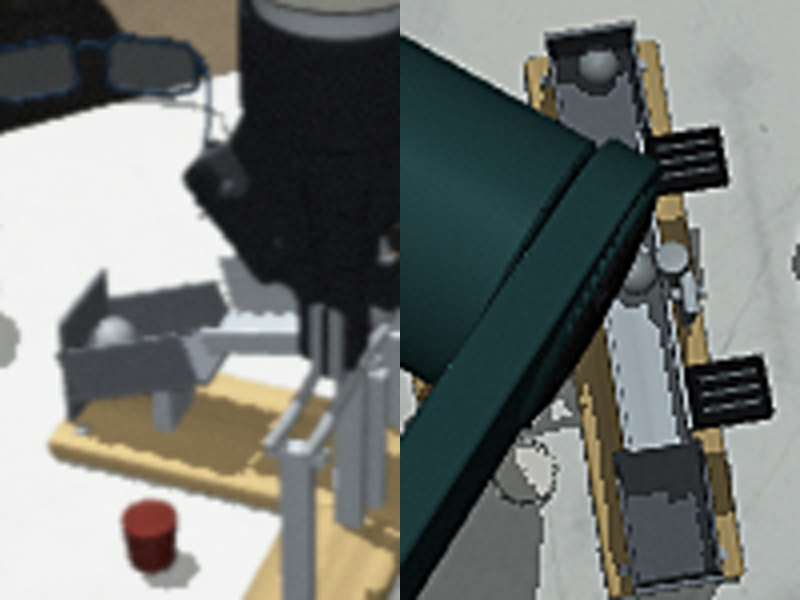

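One ball sits in chute_a, at (597,68) in the top view, and the other is on the gate at (637,275) rolling the same way. I'll retract straight back and then lift.

{"fn": "move_arm", "kwargs": {"moves": [0, -1, -0.1, 0, 0, 0, 0, 0, -3, -0.2, 0, 0, 0, 0, 0, -6, -0.5, 0, 0, 0, 0, 0, -9, -2, 0, 0, 0, 0, 0, -11, -5, 0, 0, 0, 0, 0, -12, -9, 0, 0, 0, 0, 0, -12, -10, 0, 0, 0, 0, 0, -12, -10, 0, 0, 0, 0, 0, -12, -10, 0, 0, 0, 0, 0, -12, -10, 0, 0, 0, 0]}}

```text
time_s: 14.15
tcp_pos: [0.4958, -0.0766, 0.1831]
orientation: [0.997, 0.082, 0.001, 0.001]
contact_force: [0.0, -0.7, 0.1]
opening: 0.0
```

```bash
python3 - <<'E'
from plan import *
s=snap('side','s15.png');t=snap('top','t15.png')
plan()
cv2.imwrite('pics/m15.png',np.hstack([cv2.resize(s['image'][130:280,230:330,::-1],None,fx=4,fy=4,interpolation=2),cv2.resize(t['image'][120:270,250:350,::-1],None,fx=4,fy=4,interpolation=2)]))
c,sn=np.cos(PT),np.sin(PT)
for x in landmark_of(t,'ball_front_center')+landmark_of(t,'ball_rear_center'):
    d=atz(t,x['position'],.05)-[PX,PY,0];print(x['p'],x['position'],c*d[0]+sn*d[1],-sn*d[0]+c*d[1])
E
```

```text
t 14.25 tcp [ 0.496  -0.0767  0.1831] F [ 0.9   0.46 -0.15]
rot [ 0.002 -0.002 -0.002]
sorter tcp [np.float64(-0.1909), np.float64(-0.0014), np.float64(0.1831)]
0.44 [133.9, 299.9] 0.0013561938850220993 0.14460703458198082
0.59 [216.7, 332.0] 0.046052497790151324 -0.051915896268407924
0.51 [144.7, 300.3] -0.0012327709734936444 0.11979646153242454
```

View pics/m15.png

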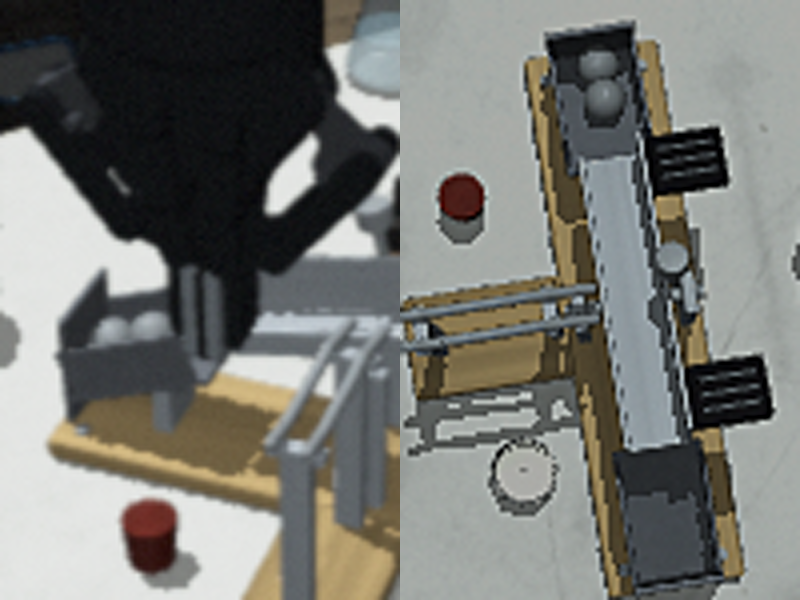

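Both balls are in chute_a, at about y = 145 and 120 mm. The gate leans to chute_a, and the robot is clear of everything.

```bash
python3 -c "
from station import arm
print(arm.sign_off())"
```

```text
the job is handed in; nothing more can be done
None
```

The task looks complete: the gate leans to chute_a and both balls are in that chute. I handed the job in at about 14 s of the 42 s allowed. The hand-in gives no verdict, so this rests on my own last pictures.

- **Gate:** I pressed tab_a with the shut fingers until the gate rocked over. Both balls were still on the rails at that point.
- **Balls:** I pushed the rear ball along the rails from behind, about 43 mm. Both balls rolled over the gate into chute_a by themselves.
- **Last checks:** The balls were at about y = 145 and 120 mm and x near 0 in the sorter frame. The position network also gave one false hit, on tab_b, which I discarded against the picture. The stopper and the cup look where they were. The dropper is mostly outside my last enlarged view, but it looked unmoved in the earlier full pictures. The arm was withdrawn and touched nothing.
- **Disagreement found:** In the pictures the fingertips sat about 37–40 mm above the reported tool point. My first press therefore stopped short in the air, with no contact. I measured the offset from the pictures and used it for the second press and the push.
- **Slip:** One push call was refused because its list had the wrong length, and nothing moved. I sent it again correctly.

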